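Make up a wound kit and a cannula kit

ROBOT

A 6-joint arm with a two-finger parallel gripper is mounted at the origin on a cart in front of the work surface, level with it; the furniture and walls round the work are solid. World frame = base frame: x ahead of the robot, y to its left, z up, the work surface at z = 0. Lengths are in m, angles in rad, forces in N, time in s.
With the tool pointing down it reaches from about 0.25 to 0.775 m from the base axis. Payload 4 kg.
Tool frame: the origin (TCP) lies midway between the tips of the shut fingers; the grasp point (between the pads) lies 19 mm behind it (robot.grasp_offset is the distance from the TCP to the grasp point, in m); z points along the fingers, y is the direction in which the jaws open and shut (so a half turn about z gives the same grasp; the last joint's range is limited). The gripper opens to 94 mm and grips with 3 to 60 N. Pads are 16 mm wide; open, the fingers measure 119 mm over their backs; the gripper's body (75 mm by 177 mm) begins 78 mm behind the grasp point.
Start: joints at [1.149, 0.087, 1.371, -0, 1.684, -0.103], TCP at [0.172, 0.522, 0.206] pointing down, gripper open.
Joint ranges: [-3.1, 3.1], [-0.76, 2.03], [0.27, 2.55], [-1.08, 4.22], [0.17, 2.65], [-2.57, 2.57]. Speed limits (rad/s): [2.79, 2.79, 3.14, 3.14, 3.14, 3.14].

INTERFACE

Orientations are given as [roll, pitch, yaw] about the fixed x, y, z axes, in that order (R = Rz(yaw) Ry(pitch) Rx(roll)).
In Python, from bench import status, viewer, order, robot gives the robot as it stands. The module is installed in compiled form; this text tells all that it offers.
- The arm moves only by the tool move_arm, never from a script. Its argument "targets" is a list of rows, each a list of 3 entries, a list of its own where there are three numbers: the shift along the tool's x, y, z in mm, then the turn, a rotation vector about the tool's x, y, z in degrees, then the opening, from -1 (shut) to 1 (fully open). A call has 1 to 20 rows; each row is the pose to reach, as a shift and turn from the pose commanded when the call began, along the tool's axes at that moment; what a row does not reach only later rows make up. A row lasts 1/8 s, in which the tool goes at most 62.5 mm and 10.7 degrees, less where a joint would pass 70% of its speed; a pose out of reach is approached as far as the arm can. A call with a gripper value outside its range is refused whole. The fingers move at their own pace and stop on an object; the grip force is fixed at half the most. Time passes only in rows, so rows that repeat a pose let the fingers close. It gives the time, the measured TCP pose, the force and the opening at its end, in the units of the state.
- status.get_obs(): the state, without advancing time (a new reading comes with each control period).
- viewer.snapshot(name): name is "scene" or "top" or "wrist"; returns the picture (480x640x3 uint8, red, green, blue); there is no depth.
- viewer.camera_model(name): a dict with "K" (3x3 intrinsics, pixels), "D" ([k1, k2, p1, p2, k3] as OpenCV has them; the pictures are not rectified), "xyz" and "attitude" of the camera in the world; the wrist camera has in their place "T_tool_cam" (4x4, takes a point from camera to tool coordinates, whose origin is the TCP and whose axes are the flange's). Camera axes: x right, y up, looking along -z (the intrinsics and any distortion apply to the point x, -y, -z); pixel columns grow to the right and rows downward; lengths in m; the calibration is good to about 2 mm. A picture is of the moment at which its call begins: read the wrist's pose just before it. camera_model takes no time and is no camera call.
- order.close_job(): hands the job in, once; it reports no verdict.
The state is a dict: "time": time; "joint_positions": joint angles; "qvel": joint speeds; "joint_torque": joint torques, N m; "tool_pos": TCP position; "ee_rot": TCP orientation; "wrist_force": force on the tool from outside, world axes, zero at the start; "wrist_torque": the same for the moment, N m; "width": finger opening in m.
Only numpy, scipy, OpenCV 4.12 (cv2) and the standard library are available. Lean on these libraries where they do the work, as an engineer would, in place of code of your own. Each camera call takes 0.05 s, during which the arm holds its last target. There are 200 camera calls.

TASK

Make up the two kits from the stock on the cart. The wound kit goes in the white tray with the pair of notched rests: stand the large brown bottle in the square well and lay the forceps across the two rests, in both notches. The cannula kit goes in the longer white tray with three wells in a row: the carton of alcohol pads lies in the largest well (at one end), the roll of tape flat in the middle one and the small blue-capped bottle upright in the smallest one (at the other end); do not tip either bottle over on the way, and leave everything released and at rest.

Things in the scene. Friction and masses are not known exactly. Their poses are not given: they have to be found in the camera images.
- brown_bottle_mid (a point): Large brown round bottle with a black cap, standing upright: 90 high, body 52 in diameter up to 70 high (shoulders narrow towards it), cap 28 in diameter above. About 110 g. The point is on its axis half-way up (45 above its underside), z up.
- small_bottle_mid (a point): Small white round bottle with a blue cap, standing upright: 80 high, body 45 in diameter up to about 60 high, cap 25 in diameter. About 110 g. The point is on its axis half-way up (40 above its underside), z up.
- alcohol_pads_mid (a point): Blue closed carton of alcohol pads: 58 (its x) by 88 (its y) by 62 high, about 90 g; grasp it across its 58 mm side. The point is its centre, 31 above its underside.
- dressing_forceps_mid (a point): Pair of steel dressing forceps lying flat: 124 long (along its y), about 12 to 15 wide (x) and 9 thick, rigid, about 30 g; grasp across its width at the middle. The point is its centre, 4.5 above the surface it lies on.
- tape_roll_mid (a point): Roll of white medical tape lying flat, with a cardboard-coloured core: a cylinder 56 in diameter and 28 high with a round hollow in its top (solid to the touch), about 60 g. The point is its centre, 14 above its underside.
- wound_tray: White tray, 120 (x) by 240 (y), fixed; origin at the centre of its underside. Floor 3 thick; ribs 4 thick, tops at 10. Bottle well 72 by 72 at x 0, y -78. Forceps rests: 2 bars along x at y +10 and y +86, 8 thick; each has at x 0 a notch 32 wide, bottom 18 above the underside, between horns up to 26. Forceps lie along y (either way), centre y +48. Fingers have room beside them, between the bars.
- cannula_tray: White tray, 88 (x) by 270 (y), fixed; origin at the centre of its underside. Floor 3 thick; rim and ribs 4 thick, tops at 10 (a thing gripped more than 10 above its underside clears them). Three wells at x 0: carton well 80 (x) by 108 at y +77 (carton's 88 side along y, either way round); tape well 80 by 76 at y -19; small-bottle well 66 by 70 at y -96.
Not all that is in view belongs to the job. What is shaped like the part that bears small_bottle_mid but red is not meant.

How it is judged:
At the end, for the whole second after the job is handed in: Brown bottle upright in its well, forceps in both notches (13 mm across, 20 along, 17 degrees), carton, tape roll and small bottle each upright on the floor of its own well (centres within 13 mm, height within 5 mm, tilt under 8 degrees); nothing held, all at rest (x of brown_bottle_mid in the frame of wound_tray between -0.013 and 0.013 m and y of brown_bottle_mid in the frame of wound_tray between -0.091 and -0.065 m and z of brown_bottle_mid in the frame of wound_tray between 0.043 and 0.053 m and x of dressing_forceps_mid in the frame of wound_tray between -0.013 and 0.013 m and y of dressing_forceps_mid in the frame of wound_tray between 0.028 and 0.068 m and z of dressing_forceps_mid in the frame of wound_tray between 0.0185 and 0.0265 m and x of small_bottle_mid in the frame of cannula_tray between -0.013 and 0.013 m and y of small_bottle_mid in the frame of cannula_tray between -0.109 and -0.083 m and z of small_bottle_mid in the frame of cannula_tray between 0.038 and 0.048 m and x of alcohol_pads_mid in the frame of cannula_tray between -0.013 and 0.013 m and y of alcohol_pads_mid in the frame of cannula_tray between 0.064 and 0.09 m and z of alcohol_pads_mid in the frame of cannula_tray between 0.029 and 0.039 m and x of tape_roll_mid in the frame of cannula_tray between -0.013 and 0.013 m and y of tape_roll_mid in the frame of cannula_tray between -0.032 and -0.006 m and z of tape_roll_mid in the frame of cannula_tray between 0.012 and 0.022 m and angle between the y axis of dressing_forceps_mid and the y axis of wound_tray, either way round below 0.3 rad and angle between each of brown_bottle_mid, small_bottle_mid, alcohol_pads_mid, tape_roll_mid's own z axis and vertical below 0.15 rad and linear speed of each of brown_bottle, small_bottle, alcohol_pads, dressing_forceps, tape_roll below 0.02 m/s); the robot touches nothing.
It fails at once if the brown bottle is tipped over (angle between brown_bottle_mid's own z axis and vertical above 0.7 rad).
It fails at once if the small bottle is tipped over (angle between small_bottle_mid's own z axis and vertical above 0.7 rad).
It also fails if it takes over 120 s, if anything falls off the work surface, if the arm or the gripper's body presses on something with over 40 N, if the wrist force passes 120 N, or if a joint passes its speed limit or range.

## Working session

There is one attempt and no reset: what is moved stays moved. The work goes in short steps, Python scripts to look and compute and a tool call to move; the robot and the scene stay as the last step left them, time stands still between calls to the robot, and variables do not carry over. Pictures are saved under pics/ and viewed, about 12 in all and at most 16, crops included, and the job is handed in when it is done.

Besides the shell and the picture viewer there is one more tool, called after "Request:" as name([rows], argument=value, ...), one row to a line, values as JSON. move_arm: Moves the arm, as the interface text tells. Its arguments: {"type":"object","properties":{"targets":{"type":"array"}},"required":["targets"]}

```bash
mkdir -p pics
cat > h.py <<'E'
import numpy as np, cv2
from scipy.spatial.transform import Rotation as R
from bench import status, viewer, order, robot
np.set_printoptions(precision=4,suppress=True)
def snap(n,f=None):
    o=status.get_obs(); im=viewer.snapshot(n)
    if f: cv2.imwrite('pics/'+f,im[:,:,::-1])
    return im,cam(n,o)
def cam(n,o=None):
    m=viewer.camera_model(n); K=np.array(m['K']);D=np.array(m['D'],float)
    if 'T_tool_cam' in m:
        T=np.array(m['T_tool_cam']); Rt=rot(o['ee_rot'])
        return K,D,Rt@T[:3,:3],Rt@T[:3,3]+np.array(o['tool_pos'])
    return K,D,rot(m['attitude']),np.array(m['xyz'])
def rot(a):
    a=np.array(a,float)
    return a if a.shape==(3,3) else (R.from_quat(a) if a.size==4 else R.from_euler('xyz',a)).as_matrix()
def ray(c,uv):
    K,D,Rc,p=c
    q=cv2.undistortPoints(np.array(uv,float).reshape(-1,1,2),K,D).reshape(-1,2)
    d=np.c_[q[:,0],-q[:,1],-np.ones(len(q))]@Rc.T
    return p,d/np.linalg.norm(d,axis=1)[:,None]
def plane(c,uv,z):
    p,d=ray(c,uv); return p+d*((z-p[2])/d[:,2])[:,None]
def tri(rs):
    A=0;b=0
    for p,d in rs:
        P=np.eye(3)-np.outer(d,d);A=A+P;b=b+P@p
    x=np.linalg.solve(A,b); return x,[np.linalg.norm(np.cross(x-p,d)) for p,d in rs]
def proj(c,X):
    K,D,Rc,p=c
    q=(np.atleast_2d(X)-p)@Rc*[1,-1,-1]
    return cv2.projectPoints(q,np.zeros(3),np.zeros(3),K,D)[0].reshape(-1,2)
E
python3 - <<'E'
from h import *
print(status.get_obs()); print(viewer.camera_model('scene'),viewer.camera_model('top'),viewer.camera_model('wrist'))
for n in ['top','scene','wrist']: snap(n,n+'0.png')
E
```

```text
{'time': 0.0, 'joint_positions': array([ 1.1489,  0.0879,  1.3723,  0.    ,  1.6836, -0.1031]), 'qvel': array([-0.0008, -0.0003, -0.0005, -0.0001, -0.0008,  0.0014]), 'joint_torque': array([  0.0001, -34.0183, -30.2425,   0.0719,   0.0327,  -0.0002]), 'tool_pos': array([0.1722, 0.5218, 0.2043]), 'ee_rot': array([-3.1394, -0.0002,  2.8228]), 'wrist_force': array([ 0.1909, -0.0044,  0.5479]), 'wrist_torque': array([-0.0115,  0.0192,  0.0364]), 'width': 0.09362352293558657}
{'K': array([[465.3075,   0.    , 319.9943],
       [  0.    , 465.3075, 239.3463],
       [  0.    ,   0.    ,   1.    ]]), 'D': array([-0.0226,  0.    ,  0.    ,  0.    ,  0.    ]), 'xyz': array([-0.0649, -0.7737,  0.4856]), 'attitude': array([ 1.1533,  0.0061, -0.595 ])} {'K': array([[513.108 ,   0.    , 318.1276],
       [  0.    , 513.108 , 243.7907],
       [  0.    ,   0.    ,   1.    ]]), 'D': array([-0.003,  0.   ,  0.   ,  0.   ,  0.   ]), 'xyz': array([0.331 , 0.0013, 1.0091]), 'attitude': array([ 0.1652,  0.0107, -1.5521])} {'K': array([[407.213 ,   0.    , 320.4754],
       [  0.    , 407.213 , 239.3649],
       [  0.    ,   0.    ,   1.    ]]), 'D': array([-0.0211,  0.    ,  0.    ,  0.    ,  0.    ]), 'T_tool_cam': array([[-0.0011,  0.9679,  0.2512,  0.0723],
       [ 1.    ,  0.001 ,  0.0007, -0.0003],
       [ 0.0004,  0.2512, -0.9679, -0.1803],
       [ 0.    ,  0.    ,  0.    ,  1.    ]])}
```

View pics/top0.png

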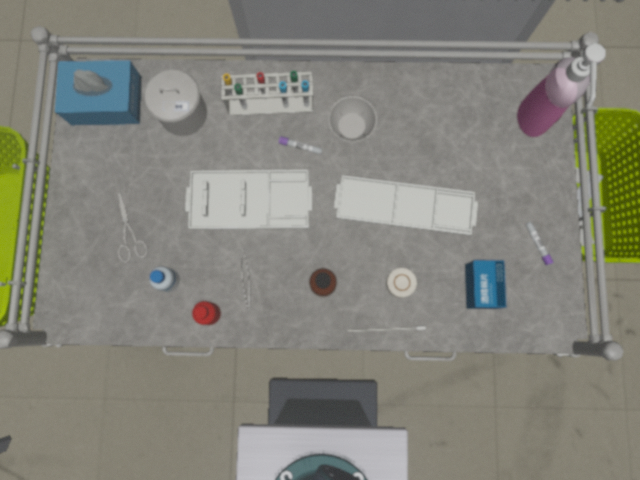

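View pics/scene0.png

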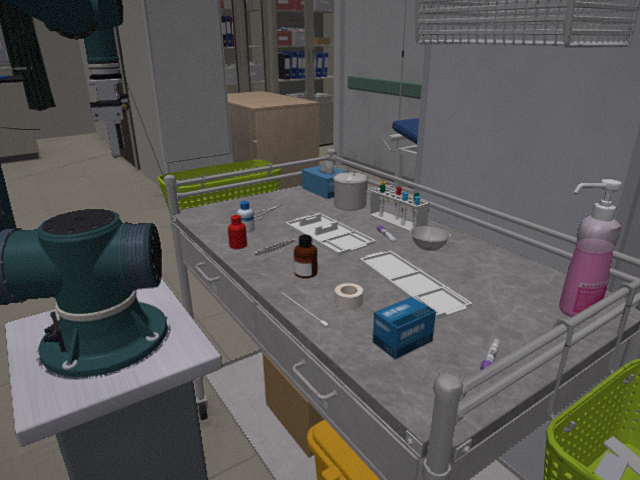

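The top view shows:
- brown bottle (322,281)
- tape (402,282)
- carton (486,284)
- forceps (246,282), with scissors (125,230) as a distractor
- blue-capped bottle (161,278), with the red decoy at (205,313)
- wound tray about (250,200) and cannula tray about (405,205)

For the small bottle, the candidates are (161,278) and the red one at (205,313). The white one with the blue cap fits, so I'll confirm it in a crop while getting coarse positions.

Run:
```python
from h import *
c=cam('top')
N=dict(brown=(322,281,.09),tape=(402,282,.028),carton=(486,284,.062),forceps=(246,282,.005),small=(161,278,.08),red=(205,313,.08),wl=(187,200,.01),wr=(311,199,.01),cl=(337,193,.01),cr=(476,217,.01))
for k,(u,v,z) in N.items(): print(k,plane(c,[(u,v)],z)[0])
t=cv2.imread('pics/top0.png');s=cv2.imread('pics/scene0.png')
a=cv2.resize(t[160:330,110:320],None,fx=3,fy=3,interpolation=2)
b=cv2.resize(s[170:340,200:420],(630,510-20*0),interpolation=2)
cv2.imwrite('pics/crop1.png',a)
```

```text
brown [0.4165 0.0058 0.09  ]
tape [ 0.4231 -0.1468  0.028 ]
carton [ 0.4189 -0.2961  0.062 ]
forceps [0.4198 0.1553 0.005 ]
small [0.4177 0.2992 0.08  ]
red [0.356  0.2154 0.08  ]
wl [0.5821 0.2802 0.01  ]
wr [0.5881 0.0311 0.01  ]
cl [ 0.6013 -0.0208  0.01  ]
cr [ 0.5566 -0.2973  0.01  ]
```

View pics/crop1.png

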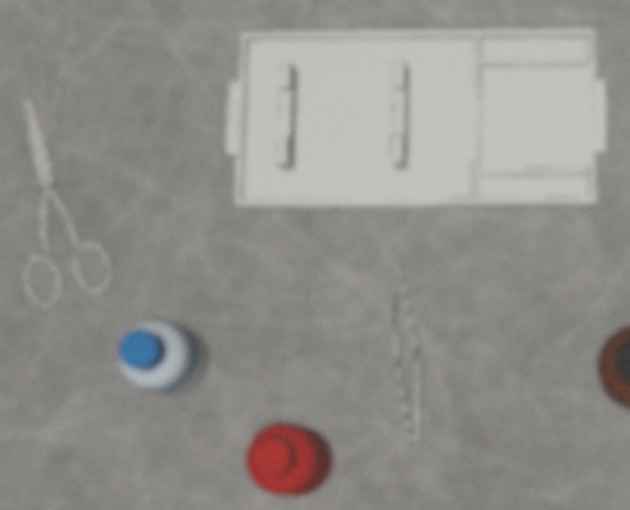

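Crop: the white, blue-capped bottle is at top px (161,278) and is confirmed. The red one is the decoy. The forceps lie roughly along world x at (246,282). Next I'll move the wrist camera over the work.

```bash
cat >> h.py <<'E'
def go(x,y,z,yawdeg):
    "print shift(mm)/turn(deg) for the next call; levels the tool"
    o=status.get_obs(); Rt=rot(o['ee_rot'])
    s=Rt.T@(np.array([x,y,z])-o['tool_pos'])*1000
    t=R.from_matrix(Rt.T@R.from_euler('xyz',[180,0,yawdeg],degrees=True).as_matrix()).as_rotvec(degrees=True)
    print('shift',s.round(1),'turn',t.round(2))
E
python3 -c "
from h import *
go(.42,.2,.3,180)"
```

```text
shift [-336.2 -228.2  -95.1] turn [ -0.1   -0.02 -18.27]
```

Request:
move_arm([
  [[0, 0, -95], [0, 0, 0], 1],
  [[0, 0, -95], [0, 0, 0], 1],
  [[0, 0, -95], [0, 0, 0], 1],
  [[-336, -228, -95], [0, 0, -18.3], 1],
  [[-336, -228, -95], [0, 0, -18.3], 1],
  [[-336, -228, -95], [0, 0, -18.3], 1],
  [[-336, -228, -95], [0, 0, -18.3], 1],
  [[-336, -228, -95], [0, 0, -18.3], 1],
  [[-336, -228, -95], [0, 0, -18.3], 1],
  [[-336, -228, -95], [0, 0, -18.3], 1],
  [[-336, -228, -95], [0, 0, -18.3], 1],
  [[-336, -228, -95], [0, 0, -18.3], 1],
])

```text
time: 1.65
tool_pos: [0.4193, 0.2009, 0.2992]
ee_rot: [-3.142, -0.003, -3.141]
wrist_force: [-0.1, 0.2, -0.4]
width: 0.0941
```

```bash
python3 -c "
from h import *
print(status.get_obs()['ee_rot'],status.get_obs()['qvel'])
im,c=snap('wrist','w1.png'); import pickle; pickle.dump(c,open('w1.pkl','wb'))
go(.42,-.2,.3,180)"
```

```text
[-3.1416 -0.0025 -3.1407] [ 0.0244 -0.006  -0.0116 -0.0027  0.0016 -0.0022]
shift [  -0.  -401.3   -0.4] turn [ 0.01 -0.09  0.11]
```

View pics/w1.png

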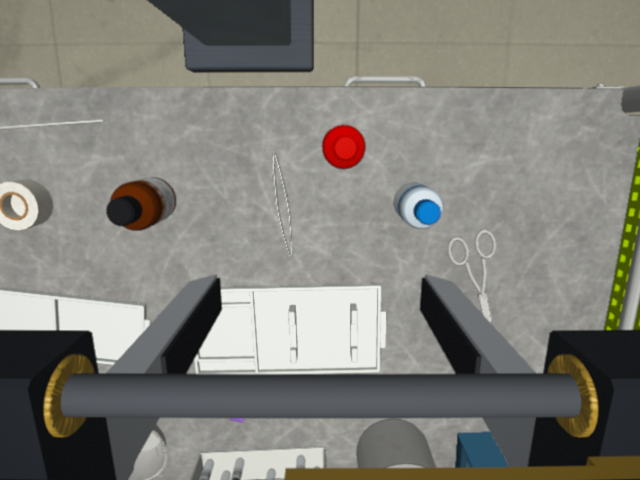

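Wrist view 1 shows:
- forceps (283,205), a slim shape from (275,153) to (292,255)
- brown bottle, cap at (124,210)
- small bottle, blue cap at (428,212)
- tape (14,205)
- wound tray right of (150..385, 285..375)

I'll take two more views from other places.

Request:
move_arm([
  [[0, -200, 0], [0, 0, 0], 1],
  [[0, -200, 0], [0, 0, 0], 1],
  [[0, -200, 0], [0, 0, 0], 1],
  [[0, -200, 0], [0, 0, 0], 1],
  [[0, -200, 0], [0, 0, 0], 1],
  [[0, -200, 0], [0, 0, 0], 1],
  [[0, -200, 0], [0, 0, 0], 1],
])

```text
time: 2.58
tool_pos: [0.4202, 0.002, 0.3005]
ee_rot: [3.141, 0.0, -3.138]
wrist_force: [-0.5, 0.6, -0.8]
width: 0.094
```

```bash
python3 -c "
from h import *
im,c=snap('wrist','w2.png'); import pickle; pickle.dump(c,open('w2.pkl','wb'))"
```

Request:
move_arm([
  [[0, -200, 0], [0, 0, 0], 1],
  [[0, -200, 0], [0, 0, 0], 1],
  [[0, -200, 0], [0, 0, 0], 1],
  [[0, -200, 0], [0, 0, 0], 1],
  [[0, -200, 0], [0, 0, 0], 1],
  [[0, -200, 0], [0, 0, 0], 1],
  [[0, -200, 0], [0, 0, 0], 1],
])

```text
time: 3.5
tool_pos: [0.4206, -0.1981, 0.3009]
ee_rot: [-3.141, 0.001, -3.138]
wrist_force: [0.2, 1.0, -0.2]
width: 0.0939
```

```bash
python3 -c "
from h import *
im,c=snap('wrist','w3.png'); import pickle; pickle.dump(c,open('w3.pkl','wb'))
a=cv2.imread('pics/w2.png');b=cv2.imread('pics/w3.png')
cv2.imwrite('pics/v23.png',np.vstack([cv2.resize(a[80:400],(600,300)),cv2.resize(b[80:400],(600,300))]))"
```

```text
(no output)
```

View pics/v23.png

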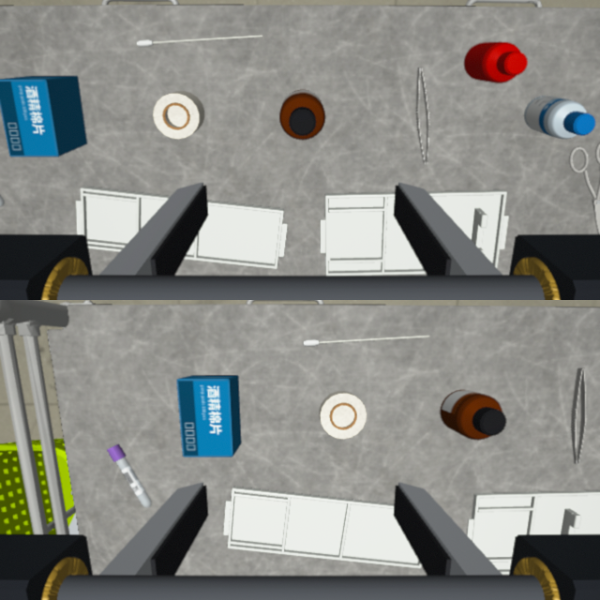

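The strip shows carton, tape, brown bottle and forceps clearly, but the fingers hide part of the trays. I'll move forward for tray views.

Request:
move_arm([
  [[-170, 70, 0], [0, 0, 0], 1],
  [[-170, 70, 0], [0, 0, 0], 1],
  [[-170, 70, 0], [0, 0, 0], 1],
  [[-170, 70, 0], [0, 0, 0], 1],
  [[-170, 70, 0], [0, 0, 0], 1],
  [[-170, 70, 0], [0, 0, 0], 1],
  [[-170, 70, 0], [0, 0, 0], 1],
])

```text
time: 4.42
tool_pos: [0.5893, -0.13, 0.302]
ee_rot: [-3.141, 0.002, 3.141]
wrist_force: [-0.4, 0.3, -1.1]
width: 0.0943
```

```bash
python3 -c "
from h import *
im,c=snap('wrist','w4.png'); import pickle; pickle.dump(c,open('w4.pkl','wb'))"
```

Request:
move_arm([
  [[0, 220, 0], [0, 0, 0], 1],
  [[0, 220, 0], [0, 0, 0], 1],
  [[0, 220, 0], [0, 0, 0], 1],
  [[0, 220, 0], [0, 0, 0], 1],
  [[0, 220, 0], [0, 0, 0], 1],
  [[0, 220, 0], [0, 0, 0], 1],
  [[0, 220, 0], [0, 0, 0], 1],
  [[0, 220, 0], [0, 0, 0], 1],
])

```text
time: 5.48
tool_pos: [0.5902, 0.0893, 0.3005]
ee_rot: [-3.142, 0.0, 3.14]
wrist_force: [0.8, -0.2, -0.1]
width: 0.0942
```

```bash
python3 -c "
from h import *
im,c=snap('wrist','w5.png'); import pickle; pickle.dump(c,open('w5.pkl','wb'))
a=cv2.imread('pics/w4.png');b=cv2.imread('pics/w5.png')
cv2.imwrite('pics/v45.png',np.vstack([a[0:300],b[0:300]]))"
```

```text
(no output)
```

View pics/v45.png

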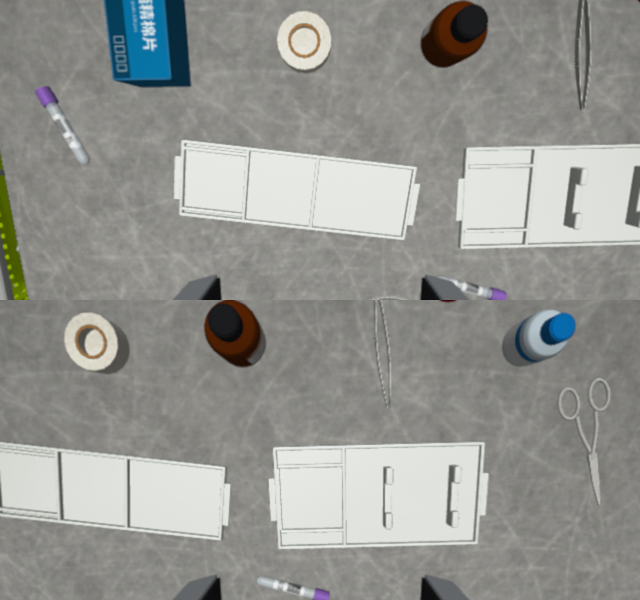

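Both trays are seen whole. In w4 the cannula tray spans (180,141)–(416,238), with its smallest well at the left (−y) end and its largest at the right. In w5 the wound tray has its bottle well at left (275–345) and its rests at x≈388 and 455. Now I'll measure everything.

```bash
cat > m.py <<'E'
from h import *
import pickle
I={k:cv2.imread(f'pics/{k}.png') for k in ['w1','w2','w3','w4','w5']}; C={k:pickle.load(open(k+'.pkl','rb')) for k in I}
I['top']=cv2.imread('pics/top0.png');C['top']=cam('top')
I['sc']=cv2.imread('pics/scene0.png');C['sc']=cam('scene')
H={k:cv2.cvtColor(v,cv2.COLOR_BGR2HSV) for k,v in I.items()}
def blob(k,lo,hi,near,r=70,close=3):
    m=cv2.inRange(H[k],lo,hi); m=cv2.morphologyEx(m,cv2.MORPH_CLOSE,np.ones((close,close)))
    cs,_=cv2.findContours(m,cv2.RETR_EXTERNAL,cv2.CHAIN_APPROX_NONE)
    cs=[c for c in cs if cv2.contourArea(c)>30 and np.linalg.norm(c.mean((0,1))-near)<r]
    return max(cs,key=cv2.contourArea)
def cen(c): M=cv2.moments(c); return np.array([M['m10']/M['m00'],M['m01']/M['m00']])
def mid(c): return np.array(cv2.minAreaRect(c)[0])
E
python3 - <<'E'
from m import *
def T(name,obs):
    rs=[]
    for k,uv in obs:
        p,d=ray(C[k],[uv]);rs.append((p,d[0]))
    x,e=tri(rs);print(name,x,'res mm',np.round(np.array(e)*1e3,1),[ (k,uv.round(0)) for k,uv in obs]);return x
blk=((0,0,0),(180,255,50))
N={'w1':(124,210),'w2':(322,211),'w3':(522,208),'w4':(468,20),'w5':(225,22)}
N={'w1':(124,210),'w2':(322,211),'w3':(522,208)}
T('browncap',[(k,mid(blob(k,(0,0,0),(180,255,45),n,30))) for k,n in N.items()])
bl=((95,130,60),(125,255,255))
T('smallcap',[(k,mid(blob(k,*bl,n,25))) for k,n in {'w1':(428,212),'w2':(620,212),'w5':(560,28)}.items()])
for k,n in {'w1':(14,205),'w2':(188,204),'w3':(367,208),'w4':(303,41),'w5':(92,42)}.items():
    g=blob(k,(8,60,60),(25,200,230),n,20,5); print(k,'ring',cv2.fitEllipse(g))
T('tapering',[(k,mid(blob(k,(8,60,60),(25,200,230),n,20,5))) for k,n in {'w2':(188,204),'w3':(367,208),'w4':(303,41),'w5':(92,42)}.items()])
# trays
def tray(k,near,z,r):
    m=cv2.inRange(H[k],(0,0,150 if k=='top' else 165),(180,40,255)); m=cv2.morphologyEx(m,cv2.MORPH_CLOSE,np.ones((9,9)))
    s=25 if k=='top' else 47
    s=33 if k=='top' else 49
    m=cv2.morphologyEx(m,cv2.MORPH_OPEN,np.ones((s,s)))
    cs,_=cv2.findContours(m,0,cv2.CHAIN_APPROX_NONE)
    c=max([c for c in cs if np.linalg.norm(c.mean((0,1))-near)<r],key=cv2.contourArea)
    P=plane(C[k],c.reshape(-1,2),z)[:,:2]
    rr=cv2.minAreaRect((P*1000).astype(np.float32)); print(k,z,rr)
for z in (0,.01):
    tray('w5',(378,195),z,60);tray('top',(250,200),z,40);
    tray('w4',(298,190),z,60);tray('top',(405,205),z,40)
E
```

```text
browncap [0.4202 0.0034 0.0788] res mm [0.3 0.2 0.3] [('w1', array([124., 210.])), ('w2', array([322., 208.])), ('w3', array([521., 209.]))]
smallcap [0.4232 0.3089 0.0714] res mm [0.2 0.3 0.2] [('w1', array([427., 212.])), ('w2', array([618., 212.])), ('w5', array([558.,  29.]))]
w1 ring ((13.03427505493164, 205.7947540283203), (25.18459129333496, 30.089889526367188), 132.35491943359375)
w2 ring ((187.53121948242188, 203.65147399902344), (26.784984588623047, 28.972986221313477), 129.63082885742188)
w3 ring ((365.8573913574219, 203.6476593017578), (27.56643295288086, 28.26984977722168), 68.45933532714844)
w4 ring ((303.7870788574219, 40.07212448120117), (30.82185173034668, 33.456600189208984), 175.4658203125)
w5 ring ((90.32989501953125, 41.24186706542969), (29.546916961669922, 34.268009185791016), 150.18101501464844)
tapering [ 0.4241 -0.1477  0.0289] res mm [0.1 0.3 0.1 0.1] [('w2', array([188., 204.])), ('w3', array([366., 204.])), ('w4', array([304.,  40.])), ('w5', array([90., 42.]))]
w5 0 ((590.4174194335938, 157.8800048828125), (122.71041107177734, 251.9815216064453), 1.3649290800094604)
top 0 ((590.3616333007812, 158.7940216064453), (123.15099334716797, 246.98751831054688), 0.9476887583732605)
w4 0 ((583.8909912109375, -157.32601928710938), (284.27947998046875, 91.61527252197266), 83.73167419433594)
top 0 ((583.5465698242188, -157.36448669433594), (284.58648681640625, 94.9555435180664), 83.17113494873047)
w5 0.01 ((588.9053955078125, 156.446533203125), (120.15841674804688, 246.74111938476562), 1.3649178743362427)
top 0.01 ((587.7918090820312, 157.2332305908203), (121.93055725097656, 244.53977966308594), 0.9477758407592773)
w4 0.01 ((582.4922485351562, -156.7646942138672), (278.38330078125, 89.71517181396484), 83.73173522949219)
top 0.01 ((581.0440063476562, -155.7921600341797), (281.7662048339844, 94.01448059082031), 83.17112731933594)
```

Heights agree: tape ring top at 28.9 mm (28 expected), cap mid-heights 79 and 71 mm, and the tray sizes fit. Carton, forceps and a projected check of the tray frames come next.

Run:
```python
from m import *
# carton: outline quads
for k,n in {'w2':(40,205),'w3':(222,205)}.items():
    m=blob(k,(95,120,100),(115,255,255),n,60,7)
    a=cv2.boxPoints(cv2.minAreaRect(m)); P=plane(C[k],a,.062)
    r=cv2.minAreaRect((plane(C[k],m.reshape(-1,2),.062)[:,:2]*1000).astype(np.float32)); print(k,'carton top',r)
    print('px',a.round(0).tolist())
# forceps
for k,(u0,u1,v0,v1) in {'w1':(255,310,145,262),'w2':(430,475,140,265),'w3':(600,639,140,262)}.items():
    g=cv2.cvtColor(I[k],6)[v0:v1,u0:u1].astype(int); bg=cv2.medianBlur(g.astype(np.uint8),25).astype(int)
    m=((abs(g-bg)>35)*255).astype(np.uint8)
    m=cv2.morphologyEx(m,cv2.MORPH_CLOSE,np.ones((9,9)))
    cs,_=cv2.findContours(m,0,cv2.CHAIN_APPROX_NONE); c=max(cs,key=cv2.contourArea)+np.array([u0,v0])
    for z in(.0045,.009):
        r=cv2.minAreaRect((plane(C[k],c.reshape(-1,2),z)[:,:2]*1000).astype(np.float32)); print(k,z,'forceps',r)
def rect(T,yaw,cx,cy,w,h,z):
    c,s=np.cos(yaw),np.sin(yaw);Q=np.array([[-w,-h],[w,-h],[w,h],[-w,h]])/2+[cx,cy]
    return np.c_[Q@np.array([[c,s],[-s,c]])+T,np.full(4,z)]
W=(np.array([.5885,.1568]),np.radians(1.3));K=(np.array([.582,-.1565]),np.radians(-6.4))
w5=I['w5'].copy();w4=I['w4'].copy()
for im,k,t,L in ((w5,'w5',W,[(0,0,120,240,.01),(0,-78,72,72,.003),(0,10,32,8,.018),(0,86,32,8,.018)]),(w4,'w4',K,[(0,0,88,270,.01),(0,77,80,108,.003),(0,-19,80,76,.003),(0,-96,66,70,.003)])):
    for a in L:
        q=proj(C[k],rect(*t,*[v/1000 for v in a[:4]],a[4])); cv2.polylines(im,[(q*16).round().astype(int)],True,(0,0,255),1,cv2.LINE_AA,4)
a=cv2.resize(w5[135:260,260:500],None,fx=2.5,fy=2.2,interpolation=2);b=cv2.resize(w4[130:250,170:425],(600,290),interpolation=2)
cv2.imwrite('pics/ov.png',np.vstack([a,b]))
```

```text
w2 carton top ((420.8800048828125, -306.2419128417969), (87.38603973388672, 60.61581039428711), 0.17602334916591644)
px [[-7.0, 166.0], [48.0, 157.0], [62.0, 246.0], [7.0, 254.0]]
w3 carton top ((420.3988342285156, -304.4392395019531), (88.5824203491211, 57.55527114868164), 0.13911029696464539)
px [[189.0, 162.0], [245.0, 160.0], [248.0, 246.0], [192.0, 248.0]]
w1 0.0045 forceps ((399.1640319824219, 152.723388671875), (57.629188537597656, 13.767881393432617), 4.7618327140808105)
w1 0.009 forceps ((398.67254638671875, 153.17478942871094), (57.08347702026367, 13.637507438659668), 4.761828899383545)
w2 0.0045 forceps ((426.9749450683594, 155.5113525390625), (118.31925964355469, 15.44382095336914), 4.930819034576416)
w2 0.009 forceps ((426.22601318359375, 154.0540771484375), (117.2013931274414, 15.297920227050781), 4.930808067321777)
w3 0.0045 forceps ((427.93377685546875, 154.84832763671875), (122.19049072265625, 16.9300537109375), 10.239333152770996)
w3 0.009 forceps ((427.1787414550781, 151.51080322265625), (121.03693389892578, 16.770225524902344), 10.239726066589355)
```

View pics/ov.png

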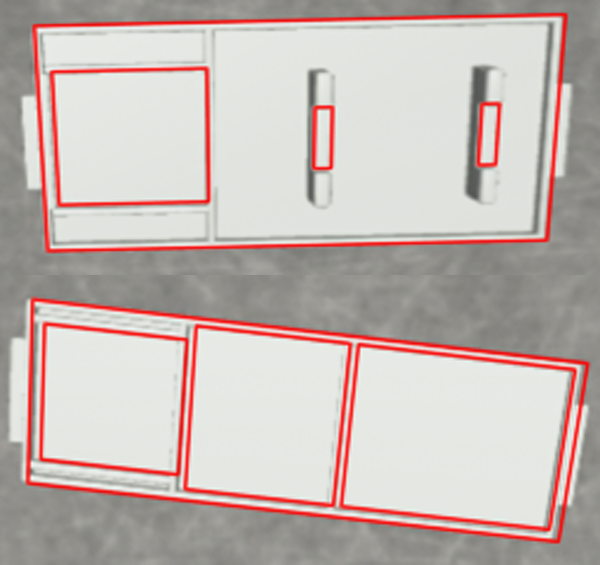

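The overlay matches the rims, wells and notches: wound tray at (0.5885, 0.1568) yaw 1.3°, cannula tray at (0.582, −0.1565) yaw −6.4°. The forceps centre is (0.4275, 0.1545), long axis 5° off x. Brown bottle first, approaching with yaw 90 (jaws along x).

Request:
move_arm([
  [[170, -86, 120], [0, 0, 90], 1],
  [[170, -86, 120], [0, 0, 90], 1],
  [[170, -86, 120], [0, 0, 90], 1],
  [[170, -86, 120], [0, 0, 90], 1],
  [[170, -86, 120], [0, 0, 90], 1],
  [[170, -86, 120], [0, 0, 90], 1],
  [[170, -86, 120], [0, 0, 90], 1],
  [[170, -86, 120], [0, 0, 90], 1],
  [[170, -86, 120], [0, 0, 90], 1],
  [[170, -86, 120], [0, 0, 90], 1],
  [[170, -86, 120], [0, 0, 90], 1],
])

```text
time: 6.9
tool_pos: [0.4201, 0.0043, 0.1805]
ee_rot: [3.141, -0.0, 1.572]
wrist_force: [0.8, -0.7, 0.2]
width: 0.0939
```

```bash
python3 -c "
from h import *
go(.4202,.0034,.027,90)"
```

```text
shift [ -0.9   0.  153.5] turn [ 0.01 -0.    0.07]
```

Request:
move_arm([
  [[-1, 0, 50], [0, 0, 0], 1],
  [[-1, 0, 100], [0, 0, 0], 1],
  [[-1, 0, 135], [0, 0, 0], 1],
  [[-1, 0, 153], [0, 0, 0], 1],
  [[-1, 0, 153], [0, 0, 0], 1],
  [[-1, 0, 153], [0, 0, 0], -1],
  [[-1, 0, 153], [0, 0, 0], -1],
  [[-1, 0, 153], [0, 0, 0], -1],
  [[-1, 0, 153], [0, 0, 0], -1],
  [[-1, 0, 153], [0, 0, 0], -1],
  [[-1, 0, 153], [0, 0, 0], -1],
  [[-1, 0, 130], [0, 0, 0], -1],
  [[-1, 0, 90], [0, 0, 0], -1],
  [[-1, 0, 60], [0, 0, 0], -1],
  [[-1, 0, 60], [0, 0, 0], -1],
])

```text
time: 8.78
tool_pos: [0.4218, 0.0033, 0.1225]
ee_rot: [3.136, 0.001, 1.571]
wrist_force: [-0.2, -0.7, -1.0]
width: 0.0514
```

```bash
python3 -c "
from h import *
go(.5903,.0788,.031,90)"
```

```text
shift [ 75.4 168.1  92.3] turn [0.3  0.03 0.03]
```

Request:
move_arm([
  [[15, 33, 0], [0, 0, 0], -1],
  [[38, 85, 0], [0, 0, 0], -1],
  [[60, 135, 0], [0, 0, 0], -1],
  [[75, 169, 0], [0, 0, 0], -1],
  [[75, 169, 0], [0, 0, 0], -1],
  [[75, 169, 30], [0, 0, 0], -1],
  [[75, 169, 60], [0, 0, 0], -1],
  [[75, 169, 80], [0, 0, 0], -1],
  [[75, 169, 90], [0, 0, 0], -1],
  [[75, 169, 91], [0, 0, 0], -1],
  [[75, 169, 91], [0, 0, 0], -1],
  [[75, 169, 91], [0, 0, 0], 1],
  [[75, 169, 91], [0, 0, 0], 1],
  [[75, 169, 91], [0, 0, 0], 1],
  [[75, 169, 91], [0, 0, 0], 1],
  [[75, 169, 60], [0, 0, 0], 1],
  [[75, 169, 0], [0, 0, 0], 1],
  [[75, 169, -40], [0, 0, 0], 1],
  [[75, 169, -40], [0, 0, 0], 1],
])

```text
time: 11.15
tool_pos: [0.5917, 0.0787, 0.1655]
ee_rot: [3.132, -0.0, 1.571]
wrist_force: [0.1, -0.4, -0.1]
width: 0.0939
```

```bash
python3 -c "
from h import *
go(.4275,.1545,.16,185)
snap('scene','s2.png'); s=cv2.imread('pics/s2.png'); cv2.imwrite('pics/s2c.png',cv2.resize(s[160:340,200:500],None,fx=2,fy=2,interpolation=2))"
```

```text
shift [  75.9 -164.2    3.9] turn [  0.44   0.44 -94.96]
```

View pics/s2c.png

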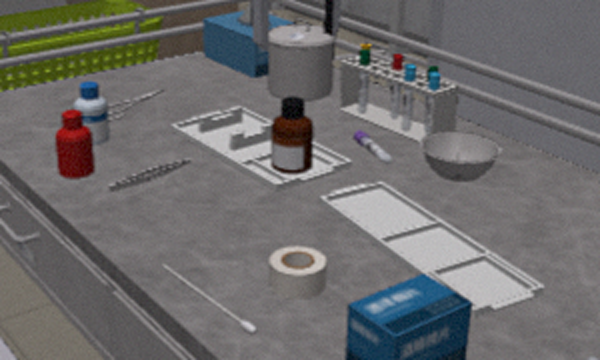

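The brown bottle stands in its well (crop 292,140). Forceps next.

Request:
move_arm([
  [[76, -164, 4], [0.44, 0.44, -95], 1],
  [[76, -164, 4], [0.44, 0.44, -95], 1],
  [[76, -164, 4], [0.44, 0.44, -95], 1],
  [[76, -164, 4], [0.44, 0.44, -95], 1],
  [[76, -164, 4], [0.44, 0.44, -95], 1],
  [[76, -164, 4], [0.44, 0.44, -95], 1],
  [[76, -164, 4], [0.44, 0.44, -95], 1],
  [[76, -164, 4], [0.44, 0.44, -95], 1],
  [[76, -164, 4], [0.44, 0.44, -95], 1],
  [[76, -164, 4], [0.44, 0.44, -95], 1],
  [[76, -164, 4], [0.44, 0.44, -95], 1],
  [[76, -164, 4], [0.44, 0.44, -95], 1],
])

```text
time: 12.7
tool_pos: [0.4248, 0.1544, 0.156]
ee_rot: [3.141, -0.011, -3.055]
wrist_force: [0.5, -0.3, -0.4]
width: 0.0941
```

```bash
python3 -c "
from h import *
import pickle
go(.4275,.1545,.002,185)
im,c=snap('wrist','w6.png'); pickle.dump(c,open('w6.pkl','wb'))
print(proj(c,[[.4275,.1545,.0045],[.4275+.062*.996,.1545+.062*.087,.0045],[.4275-.062*.996,.1545-.062*.087,.0045]]))
s=cv2.imread('pics/w6.png');cv2.imwrite('pics/w6c.png',cv2.resize(s[60:420,180:480],(600,600)) )"
```

```text
shift [ -4.3  -0.2 153.9] turn [ 0.02 -0.6  -0.03]
[[320.9336 228.6555]
 [321.0237 298.0242]
 [320.8346 152.9758]]
```

View pics/w6c.png

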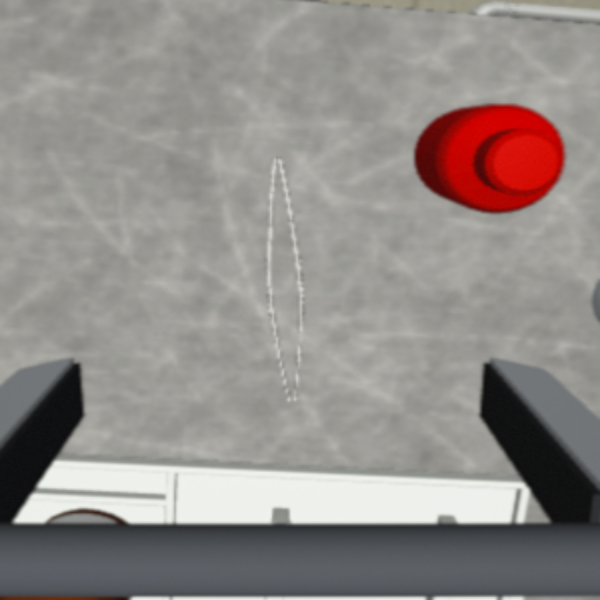

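Close view: the forceps run from px (318,155) to (326,301), i.e. centre about 1.4 mm further +y and axis about 3° more than assumed. I'll correct that, descend and grip.

Request:
move_arm([
  [[-4, 1.4, 50], [0, -0.6, -3], 1],
  [[-4, 1.4, 100], [0, -0.6, -3], 1],
  [[-4, 1.4, 135], [0, -0.6, -3], 1],
  [[-4, 1.4, 148], [0, -0.6, -3], 1],
  [[-4, 1.4, 153], [0, -0.6, -3], 1],
  [[-4, 1.4, 153], [0, -0.6, -3], 1],
  [[-4, 1.4, 153], [0, -0.6, -3], -1],
  [[-4, 1.4, 153], [0, -0.6, -3], -1],
  [[-4, 1.4, 153], [0, -0.6, -3], -1],
  [[-4, 1.4, 153], [0, -0.6, -3], -1],
  [[-4, 1.4, 153], [0, -0.6, -3], -1],
  [[-4, 1.4, 153], [0, -0.6, -3], -1],
  [[-4, 1.4, 153], [0, -0.6, -3], -1],
])

```text
time: 14.38
tool_pos: [0.4274, 0.1562, 0.0034]
ee_rot: [3.141, 0.001, -3.001]
wrist_force: [0.0, 0.7, 0.6]
width: 0.0275
```

```bash
python3 -c "
from h import *
go(.5874,.2048,.02,91.3)"
```

```text
shift [-165.2   25.8  -16.4] turn [ 0.07  0.   96.73]
```

Request:
move_arm([
  [[0, 0, 0], [0, 0, 0], -1],
  [[0, 0, 0], [0, 0, 0], -1],
  [[0, 0, 0], [0, 0, 0], -1],
  [[0, 0, 0], [0, 0, 0], -1],
])

```text
time: 14.88
tool_pos: [0.4274, 0.1562, 0.0034]
ee_rot: [3.141, 0.001, -3.001]
wrist_force: [0.7, 0.5, 0.1]
width: 0.0126
```

Request:
move_arm([
  [[0, 0, -30], [0, 0, 0], -1],
  [[0, 0, -80], [0, 0, 0], -1],
  [[0, 0, -120], [0, 0, 0], -1],
  [[-40, 6, -120], [0, 0, 10], -1],
  [[-80, 13, -120], [0, 0, 20], -1],
  [[-120, 20, -120], [0, 0, 30], -1],
  [[-165, 26, -120], [0, 0, 40], -1],
  [[-165, 26, -120], [0, 0, 50], -1],
  [[-165, 26, -120], [0, 0, 60], -1],
  [[-165, 26, -120], [0, 0, 70], -1],
  [[-165, 26, -120], [0, 0, 80], -1],
  [[-165, 26, -120], [0, 0, 90], -1],
  [[-165, 26, -120], [0, 0, 96.7], -1],
  [[-165, 26, -120], [0, 0, 96.7], -1],
  [[-165, 26, -120], [0, 0, 96.7], -1],
])

```text
time: 16.75
tool_pos: [0.587, 0.2048, 0.1234]
ee_rot: [3.141, -0.001, 1.596]
wrist_force: [0.5, -0.9, -0.7]
width: 0.0124
```

```bash
python3 -c "
from h import *
import pickle
go(.5874,.2048,.021,91.3)
im,c=snap('wrist','w7.png'); pickle.dump(c,open('w7.pkl','wb'))
print(proj(c,[[.5885-.010*.0227,.1668,.018],[.5885-.086*.0227,.2428,.018]]))
s=cv2.imread('pics/w7.png');cv2.imwrite('pics/w7c.png',s)"
```

```text
shift [ -0.1   0.3 102.4] turn [ 0.03 -0.04  0.13]
[[320.615  286.3135]
 [320.7538 184.4524]]
```

View pics/w7c.png

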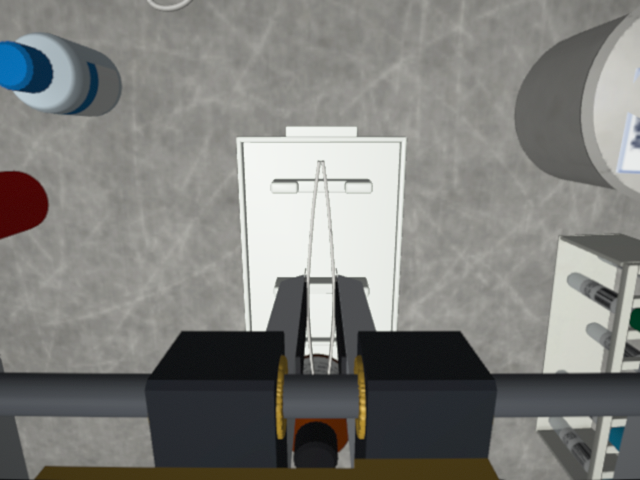

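The forceps are held straight and lined up with the notches (px 321,186). Lowering and releasing.

Request:
move_arm([
  [[0, 0, 40], [0, 0, 0], -1],
  [[0, 0, 75], [0, 0, 0], -1],
  [[0, 0, 92], [0, 0, 0], -1],
  [[0, 0, 99], [0, 0, 0], -1],
  [[0, 0, 101.5], [0, 0, 0], -1],
  [[0, 0, 101.5], [0, 0, 0], -1],
  [[0, 0, 101.5], [0, 0, 0], -0.4],
  [[0, 0, 101.5], [0, 0, 0], -0.4],
  [[0, 0, 101.5], [0, 0, 0], -0.4],
  [[0, 0, 101.5], [0, 0, 0], -0.4],
  [[0, 0, 80], [0, 0, 0], -0.4],
  [[0, 0, 30], [0, 0, 0], 0.2],
  [[0, 0, -40], [0, 0, 0], 1],
  [[0, 0, -40], [0, 0, 0], 1],
])

```text
time: 18.55
tool_pos: [0.5901, 0.2057, 0.1709]
ee_rot: [3.129, -0.004, 1.594]
wrist_force: [-0.1, -1.1, 0.2]
width: 0.0548
```

```bash
python3 -c "
from h import *
import pickle
im,c=snap('wrist','w8.png'); pickle.dump(c,open('w8.pkl','wb'))
go(.4232,.3089,.16,90)"
```

```text
shift [ 107.3 -163.5    7.4] turn [ 0.53 -0.16  1.34]
```

View pics/w8.png

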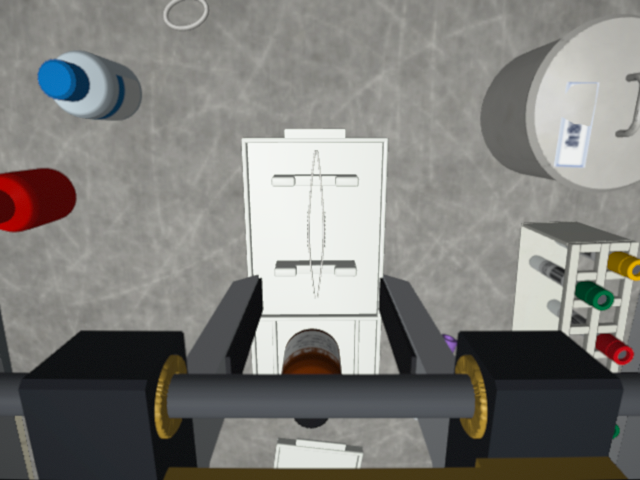

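The forceps lie in both notches (px 317,151 to 316,297, notches at 181 and 266). Small bottle next.

Request:
move_arm([
  [[107, -163, 7], [0.5, 0, 1.3], 1],
  [[107, -163, 7], [0.5, 0, 1.3], 1],
  [[107, -163, 7], [0.5, 0, 1.3], 1],
  [[107, -163, 7], [0.5, 0, 1.3], 1],
  [[107, -163, 7], [0.5, 0, 1.3], 1],
  [[107, -163, 7], [0.5, 0, 1.3], 1],
  [[107, -163, 7], [0.5, 0, 1.3], 1],
])

```text
time: 19.48
tool_pos: [0.4227, 0.3072, 0.1562]
ee_rot: [-3.133, -0.0, 1.569]
wrist_force: [-0.1, -0.1, -0.0]
width: 0.094
```

```bash
python3 -c "
from h import *
go(.4232,.3089,.018,90)"
```

```text
shift [  1.6   1.6 138.2] turn [-0.48 -0.02 -0.08]
```

Request:
move_arm([
  [[1.5, 1, 50], [-0.5, 0, 0], 1],
  [[1.5, 1, 100], [-0.5, 0, 0], 1],
  [[1.5, 1, 128], [-0.5, 0, 0], 1],
  [[1.5, 1, 138], [-0.5, 0, 0], 1],
  [[1.5, 1, 138], [-0.5, 0, 0], 1],
  [[1.5, 1, 138], [-0.5, 0, 0], -1],
  [[1.5, 1, 138], [-0.5, 0, 0], -1],
  [[1.5, 1, 138], [-0.5, 0, 0], -1],
  [[1.5, 1, 138], [-0.5, 0, 0], -1],
  [[1.5, 1, 138], [-0.5, 0, 0], -1],
  [[1.5, 1, 138], [-0.5, 0, 0], -1],
  [[1.5, 1, 138], [-0.5, 0, 0], -1],
  [[1.5, 1, 110], [-0.5, 0, 0], -1],
  [[1.5, 1, 60], [-0.5, 0, 0], -1],
  [[1.5, 1, 10], [-0.5, 0, 0], -1],
  [[1.5, 1, -10], [-0.5, 0, 0], -1],
  [[1.5, 1, -10], [-0.5, 0, 0], -1],
])

```text
time: 21.6
tool_pos: [0.4235, 0.3101, 0.1684]
ee_rot: [3.138, -0.003, 1.571]
wrist_force: [-1.1, 0.1, -0.2]
width: 0.0444
```

```bash
python3 -c "
from h import *
go(.5713,-.2519,.022,83.6)"
```

```text
shift [-562.5  146.8  145.4] turn [ 0.22 -0.17  6.43]
```

Request:
move_arm([
  [[-25, 5, 0], [0, 0, 0], -1],
  [[-75, 18, 0], [0, 0, 0], -1],
  [[-130, 33, 0], [0, 0, 1], -1],
  [[-185, 48, 0], [0, 0, 2], -1],
  [[-240, 62, 0], [0, 0, 3], -1],
  [[-295, 77, 0], [0, 0, 4], -1],
  [[-350, 91, 0], [0, 0, 5], -1],
  [[-405, 106, 0], [0, 0, 6], -1],
  [[-460, 120, 0], [0, 0, 6.4], -1],
  [[-510, 133, 0], [0, 0, 6.4], -1],
  [[-545, 143, 0], [0, 0, 6.4], -1],
  [[-562, 147, 0], [0, 0, 6.4], -1],
  [[-562, 147, 0], [0, 0, 6.4], -1],
  [[-562, 147, 0], [0, 0, 6.4], -1],
])

```text
time: 23.35
tool_pos: [0.5698, -0.2508, 0.1659]
ee_rot: [-3.141, -0.002, 1.461]
wrist_force: [0.6, -0.1, -1.3]
width: 0.0445
```

```bash
python3 -c "
from h import *
go(.5713,-.2519,.022,83.6)"
```

```text
shift [ -1.2   1.7 143.9] turn [-0.02 -0.11  0.11]
```

Request:
move_arm([
  [[-1, 1.5, 40], [0, 0, 0], -1],
  [[-1, 1.5, 85], [0, 0, 0], -1],
  [[-1, 1.5, 120], [0, 0, 0], -1],
  [[-1, 1.5, 138], [0, 0, 0], -1],
  [[-1, 1.5, 143], [0, 0, 0], -1],
  [[-1, 1.5, 143.5], [0, 0, 0], -1],
  [[-1, 1.5, 143.5], [0, 0, 0], -1],
  [[-1, 1.5, 143.5], [0, 0, 0], 0.9],
  [[-1, 1.5, 143.5], [0, 0, 0], 0.9],
  [[-1, 1.5, 143.5], [0, 0, 0], 0.9],
  [[-1, 1.5, 143.5], [0, 0, 0], 0.9],
  [[-1, 1.5, 110], [0, 0, 0], 0.9],
  [[-1, 1.5, 60], [0, 0, 0], 0.9],
  [[-1, 1.5, 0], [0, 0, 0], 1],
  [[-1, 1.5, 0], [0, 0, 0], 1],
  [[-1, 1.5, 0], [0, 0, 0], 1],
])

```text
time: 25.35
tool_pos: [0.5712, -0.2535, 0.1659]
ee_rot: [3.141, -0.001, 1.46]
wrist_force: [-1.0, -0.2, -0.5]
width: 0.0941
```

```bash
python3 -c "
from h import *
go(.4241,-.1477,.16,90)"
```

```text
shift [  88.8 -157.9    5.9] turn [ 0.02 -0.05 -6.37]
```

Request:
move_arm([
  [[89, -158, 6], [0, 0, 0], 1],
  [[89, -158, 6], [0, 0, 0], 1],
  [[89, -158, 6], [0, 0, 0], 1],
  [[89, -158, 6], [0, 0, 0], 1],
  [[89, -158, 6], [0, 0, 0], 1],
  [[89, -158, 6], [0, 0, 0], 1],
  [[89, -158, 6], [0, 0, 0], 1],
])

```text
time: 26.22
tool_pos: [0.4251, -0.1483, 0.1601]
ee_rot: [3.141, -0.001, 1.459]
wrist_force: [0.6, 0.0, 0.0]
width: 0.094
```

```bash
python3 -c "
from h import *
go(.4241,-.1477,.009,83.6)"
```

```text
shift [  0.3  -1.1 151.1] turn [ 0.02 -0.05  0.01]
```

Request:
move_arm([
  [[0, -1, 50], [0, 0, 0], 1],
  [[0, -1, 100], [0, 0, 0], 1],
  [[0, -1, 135], [0, 0, 0], 1],
  [[0, -1, 151], [0, 0, 0], 1],
  [[0, -1, 151], [0, 0, 0], 1],
  [[0, -1, 151], [0, 0, 0], -1],
  [[0, -1, 151], [0, 0, 0], -1],
  [[0, -1, 151], [0, 0, 0], -1],
  [[0, -1, 151], [0, 0, 0], -1],
  [[0, -1, 151], [0, 0, 0], -1],
  [[0, -1, 151], [0, 0, 0], -1],
  [[0, -1, 151], [0, 0, 0], -1],
  [[0, -1, 120], [0, 0, 0], -1],
  [[0, -1, 70], [0, 0, 0], -1],
  [[0, -1, 50], [0, 0, 0], -1],
  [[0, -1, 50], [0, 0, 0], -1],
])

```text
time: 28.22
tool_pos: [0.4242, -0.1479, 0.1115]
ee_rot: [3.138, 0.0, 1.46]
wrist_force: [1.3, -0.5, -1.6]
width: 0.0552
```

```bash
python3 -c "
from h import *
go(.5799,-.1754,.013,83.6)"
```

```text
shift [-10.1 157.4  99.1] turn [0.22 0.02 0.04]
```

Request:
move_arm([
  [[-3, 45, 0], [0, 0, 0], -1],
  [[-6, 95, 0], [0, 0, 0], -1],
  [[-9, 140, 0], [0, 0, 0], -1],
  [[-10, 157, 0], [0, 0, 0], -1],
  [[-10, 157, 0], [0, 0, 0], -1],
  [[-10, 157, 40], [0, 0, 0], -1],
  [[-10, 157, 75], [0, 0, 0], -1],
  [[-10, 157, 92], [0, 0, 0], -1],
  [[-10, 157, 98.5], [0, 0, 0], -1],
  [[-10, 157, 98.5], [0, 0, 0], -1],
  [[-10, 157, 98.5], [0, 0, 0], -1],
])

```text
time: 29.6
tool_pos: [0.5787, -0.175, 0.0127]
ee_rot: [3.139, -0.0, 1.46]
wrist_force: [0.1, 0.6, 1.1]
width: 0.0554
```

```bash
python3 -c "
from h import *
go(.5799,-.1754,.013,83.6)"
```

```text
shift [-0.3  1.2 -0.3] turn [ 0.14 -0.02  0.03]
```

Request:
move_arm([
  [[0, 0, 0], [0, 0, 0], 0.9],
  [[0, 0, 0], [0, 0, 0], 0.9],
  [[0, 0, 0], [0, 0, 0], 0.9],
  [[0, 0, 0], [0, 0, 0], 0.9],
  [[0, 0, -40], [0, 0, 0], 0.9],
  [[0, 0, -100], [0, 0, 0], 1],
  [[0, 0, -150], [0, 0, 0], 1],
  [[0, 0, -150], [0, 0, 0], 1],
  [[0, 0, -150], [0, 0, 0], 1],
])

```text
time: 30.72
tool_pos: [0.5778, -0.1746, 0.1611]
ee_rot: [-3.141, -0.001, 1.46]
wrist_force: [0.2, -0.5, -0.7]
width: 0.0936
```

```bash
python3 -c "
from h import *
go(.4204,-.3044,.165,0)"
```

```text
shift [-146.4 -142.1   -4.1] turn [-0.06 -0.04 83.64]
```

Request:
move_arm([
  [[-146, -142, -4], [0, 0, 83.6], 1],
  [[-146, -142, -4], [0, 0, 83.6], 1],
  [[-146, -142, -4], [0, 0, 83.6], 1],
  [[-146, -142, -4], [0, 0, 83.6], 1],
  [[-146, -142, -4], [0, 0, 83.6], 1],
  [[-146, -142, -4], [0, 0, 83.6], 1],
  [[-146, -142, -4], [0, 0, 83.6], 1],
  [[-146, -142, -4], [0, 0, 83.6], 1],
  [[-146, -142, -4], [0, 0, 83.6], 1],
  [[-146, -142, -4], [0, 0, 83.6], 1],
  [[-146, -142, -4], [0, 0, 83.6], 1],
])

```text
time: 32.1
tool_pos: [0.4207, -0.304, 0.165]
ee_rot: [-3.14, 0.0, 0.002]
wrist_force: [0.1, 0.2, 0.5]
width: 0.0938
```

```bash
python3 -c "
from h import *
go(.4204,-.3044,.02,0)"
```

```text
shift [ -0.3   0.6 145. ] turn [-0.09  0.    0.1 ]
```

Request:
move_arm([
  [[0, 0.5, 50], [0, 0, 0], 1],
  [[0, 0.5, 100], [0, 0, 0], 1],
  [[0, 0.5, 130], [0, 0, 0], 1],
  [[0, 0.5, 145], [0, 0, 0], 1],
  [[0, 0.5, 145], [0, 0, 0], 1],
  [[0, 0.5, 145], [0, 0, 0], -1],
  [[0, 0.5, 145], [0, 0, 0], -1],
  [[0, 0.5, 145], [0, 0, 0], -1],
  [[0, 0.5, 145], [0, 0, 0], -1],
  [[0, 0.5, 145], [0, 0, 0], -1],
  [[0, 0.5, 145], [0, 0, 0], -1],
  [[0, 0.5, 145], [0, 0, 0], -1],
  [[0, 0.5, 115], [0, 0, 0], -1],
  [[0, 0.5, 65], [0, 0, 0], -1],
  [[0, 0.5, 20], [0, 0, 0], -1],
  [[0, 0.5, 10], [0, 0, 0], -1],
  [[0, 0.5, 10], [0, 0, 0], -1],
])

```text
time: 34.22
tool_pos: [0.4206, -0.3045, 0.1547]
ee_rot: [-3.14, -0.0, 0.001]
wrist_force: [-1.0, 0.8, -1.0]
width: 0.0582
```

```bash
python3 -c "
from h import *
go(.5906,-.08,.024,83.6)"
```

```text
shift [ 170.1 -224.3  131. ] turn [ -0.05  -0.06 -83.57]
```

Request:
move_arm([
  [[17, -22, 0], [0, 0, -9], -1],
  [[38, -50, 0], [0, 0, -19], -1],
  [[60, -79, 0], [0, 0, -29], -1],
  [[82, -108, 0], [0, 0, -39], -1],
  [[104, -137, 0], [0, 0, -49], -1],
  [[126, -166, 0], [0, 0, -59], -1],
  [[148, -195, 0], [0, 0, -69], -1],
  [[165, -217, 0], [0, 0, -78], -1],
  [[170, -224, 0], [0, 0, -83.6], -1],
  [[170, -224, 0], [0, 0, -83.6], -1],
  [[170, -224, 0], [0, 0, -83.6], -1],
])

```text
time: 35.6
tool_pos: [0.5897, -0.0808, 0.1538]
ee_rot: [-3.139, -0.001, 1.458]
wrist_force: [0.3, 0.1, -1.3]
width: 0.0575
```

```bash
python3 -c "
from h import *
go(.5906,-.08,.024,83.6)"
```

```text
shift [  0.8   1.2 129.8] turn [-0.16 -0.05 -0.07]
```

Request:
move_arm([
  [[0.8, 1, 40], [0, 0, 0], -1],
  [[0.8, 1, 80], [0, 0, 0], -1],
  [[0.8, 1, 110], [0, 0, 0], -1],
  [[0.8, 1, 124], [0, 0, 0], -1],
  [[0.8, 1, 129.5], [0, 0, 0], -1],
  [[0.8, 1, 129.5], [0, 0, 0], -1],
  [[0.8, 1, 129.5], [0, 0, 0], -1],
  [[0.8, 1, 129.5], [0, 0, 0], 0.9],
  [[0.8, 1, 129.5], [0, 0, 0], 0.9],
  [[0.8, 1, 129.5], [0, 0, 0], 0.9],
  [[0.8, 1, 129.5], [0, 0, 0], 0.9],
  [[0.8, 1, 90], [0, 0, 0], 0.9],
  [[0.8, 1, 40], [0, 0, 0], 1],
  [[0.8, 1, 0], [0, 0, 0], 1],
])

```text
time: 37.35
tool_pos: [0.5921, -0.0799, 0.158]
ee_rot: [3.139, -0.001, 1.46]
wrist_force: [0.4, -0.3, -0.3]
width: 0.0941
```

```bash
python3 -c "
from h import *
go(.40,.0,.33,180)"
```

```text
shift [  58.2 -199.4 -172.4] turn [  0.13   0.08 -96.36]
```

Request:
move_arm([
  [[0, 0, -60], [0, 0, 0], 1],
  [[0, 0, -120], [0, 0, 0], 1],
  [[80, -3, -220], [0, 0, -96.3], 1],
  [[80, -3, -220], [0, 0, -96.3], 1],
  [[80, -3, -220], [0, 0, -96.3], 1],
  [[80, -3, -220], [0, 0, -96.3], 1],
  [[80, -3, -220], [0, 0, -96.3], 1],
  [[80, -3, -220], [0, 0, -96.3], 1],
  [[80, -3, -220], [0, 0, -96.3], 1],
  [[80, -3, -220], [0, 0, -96.3], 1],
  [[80, -3, -220], [0, 0, -96.3], 1],
  [[80, -3, -220], [0, 0, -96.3], 1],
  [[80, -3, -220], [0, 0, -96.3], 1],
  [[80, -3, -220], [0, 0, -96.3], 1],
  [[80, -3, -220], [0, 0, -96.3], 1],
])

```text
time: 39.22
tool_pos: [0.5975, -0.0002, 0.376]
ee_rot: [3.141, 0.001, 3.14]
wrist_force: [-0.5, -0.5, 0.6]
width: 0.0938
```

```bash
python3 - <<'E'
from h import *
import pickle
im,c=snap('wrist','w9.png'); pickle.dump(c,open('w9.pkl','wb')); snap('scene','s9.png')
E
python3 - <<'E'
from h import *
import pickle
c=pickle.load(open('w9.pkl','rb'));im=cv2.imread('pics/w9.png')
W=(.5885,.1568,1.3);K=(.582,-.1565,-6.4)
def w(t,x,y,z):
    a=np.radians(t[2]);return [t[0]+(x*np.cos(a)-y*np.sin(a))/1000,t[1]+(x*np.sin(a)+y*np.cos(a))/1000,z/1000]
th=np.linspace(0,2*np.pi,40)
def circ(t,y,r,z): return [w(t,r*np.cos(a),y+r*np.sin(a),z) for a in th]
box=lambda t,y,a,b,z:[w(t,sx*a,y+sy*b,z) for sx,sy in((-1,-1),(1,-1),(1,1),(-1,1))]
for P in [circ(W,-78,14,93),circ(K,-96,12.5,83),circ(K,-19,28,31),box(K,77,29,44,65),box(W,48,7,62,22.5)]:
    cv2.polylines(im,[(proj(c,np.array(P))*16).round().astype(int)],True,(0,255,0),1,cv2.LINE_AA,4)
cv2.imwrite('pics/fin.png',cv2.resize(im[60:330,60:560],(800,432),interpolation=2))
s=cv2.imread('pics/s9.png');cv2.imwrite('pics/s9c.png',cv2.resize(s[160:340,240:500],None,fx=3,fy=3,interpolation=2))
E
```

```text
(no output)
```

View pics/fin.png

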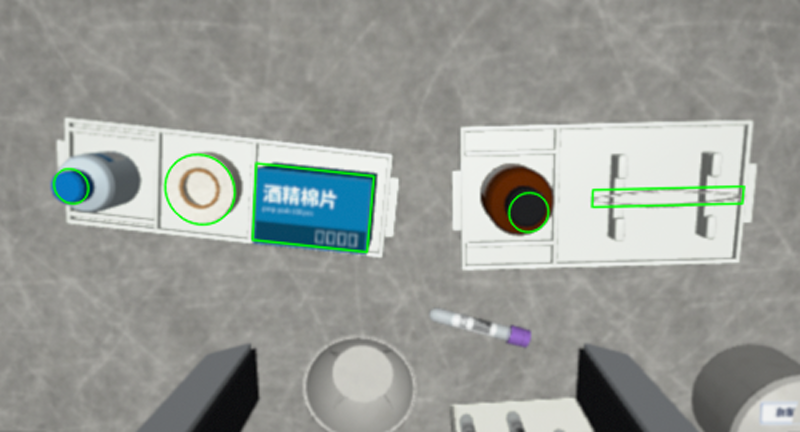

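View pics/s9c.png

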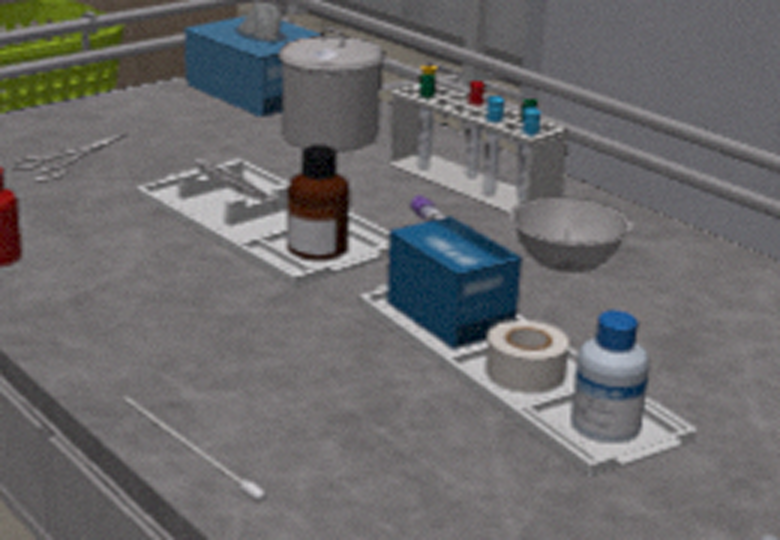

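All five items coincide with their projected target outlines to within a few millimetres. They stand upright, and the gripper is clear. Handing in.

```bash
python3 -c "
from h import *
print(order.close_job(), status.get_obs()['time'])"
```

```text
the job is handed in; nothing more can be done
the job is handed in; nothing more can be done
```

Both kits are made up and the job was handed in after about 40 s of robot time; no verdict was reported.

- **Wound kit:** the brown bottle stands in the square well, and the forceps lie across both notches.
- **Cannula kit:** the carton is in the largest well, the tape flat in the middle one and the blue-capped bottle upright in the smallest. The red bottle was left alone.

**Last checks:** in the final wrist view every item sat on its projected target outline to within a few millimetres, by eye. The scene view showed everything upright and released, with the gripper well clear.

**Disagreements along the way:**
- The forceps were about 1.4 mm and 3° off my first estimate. I corrected this from a close view before gripping.
- One of the five forceps fits (wrist view 1) caught only part of the outline, so I did not use its centre.
- The two carton views differed by about 2 mm, so I used the cleaner one.

No check failed at the end. Heights after placing were judged only by eye from the last two views.

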